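# Change over the battery packs of two work lamps

## Robot

A 6-joint arm with a two-finger parallel gripper is mounted at the origin on a cart in front of the work surface, level with it; the furniture and walls round the work are solid. World frame = base frame: x ahead of the robot, y to its left, z up, the work surface at z = 0. Lengths are in m, angles in rad, forces in N, time in s.
With the tool pointing down it reaches from about 0.35 to 0.975 m from the base axis. Payload 4.9 kg.
Tool frame: the origin (TCP) lies midway between the tips of the shut fingers; the grasp point (between the pads) lies 19 mm behind it; y points along the fingers, z is the direction in which the jaws open and shut, and the axes are right-handed (so a half turn about y gives the same grasp; the last joint's range is limited). The gripper opens to 85 mm and grips with 20 to 120 N. Pads are 22 mm wide; open, the fingers measure 114 mm over their backs; the gripper's body (76 mm by 85 mm) begins 54 mm behind the grasp point. The pads swing forward as they close: fully open they stand 13 mm farther back than shut.
Start: joints at [-1.308, 0.053, 1.613, -0, 1.476, -0.119], TCP at [0.233, -0.58, 0.231] pointing down, gripper open.
Joint ranges: [-3.01, 3.01], [-1.01, 2.22], [0.06, 2.58], [-1.02, 4.17], [0.09, 2.62], [-3.14, 3.14]. Speed limits (rad/s): [2.57, 2.57, 3.14, 3.14, 3.14, 3.14].

## Interface

Orientations are given as a unit quaternion [w, x, y, z].
In Python, from plant import * gives the robot as it stands.
- The arm moves only by the shell command python3 -m crank 'ROWS'. ROWS is JSON, a list that holds one entry, the list of rows, each a list of 5 numbers: the gripper command: -1 is shut, 1 is fully open, values between are in proportion, then the shift along the tool's x, y, z in cm, then the turn about the tool's y in degrees. In form: [[[jaw, dx, dy, dz, twist], ...]]. A call has 1 to 8 rows; each row shifts and turns the commanded pose from where the row before left it, along the tool's axes as they then stand; what a row does not reach is not made up. A row lasts 1/8 s, in which the tool goes at most 62.5 mm and 10.7 degrees, less where a joint would pass 70% of its speed; a pose out of reach is approached as far as the arm can. A call with a gripper value outside its range is refused whole. The fingers move at their own pace and stop on an object; the grip force is fixed at half the most. Time passes only in rows, so rows that do not move let the fingers close. It gives the time, the measured TCP pose, the force and the opening at its end, in the units of the state.
- state(): the state, without advancing time (a new reading comes with each control period).
- grab_frame(name): name is "side" or "top"; returns a dict with "frame" (400x640x3 uint8, red, green, blue), "fx", "fy", "cx", "cy" (pixels), "pose" (4x4, takes a point from camera to world coordinates). Camera axes: x right, y up, looking along -z (the intrinsics and any distortion apply to the point x, -y, -z); pixel columns grow to the right and rows downward; lengths in m; the calibration is good to about 2 mm. A picture is of the moment at which its call begins. There is no depth.
- job_done(): hands the job in, once; it reports no verdict.
The state is a dict: "time": time; "joint_pos": joint angles; "joint_vel": joint speeds; "joint_efforts": joint torques, N m; "tool_pos": TCP position; "tool_rot": TCP orientation; "contact_force": force on the tool from outside, world axes, zero at the start; "ft_torque": the same for the moment, N m; "gripper_width": opening from 0.0 (shut) to 1.0 (fully open).
Only numpy, scipy, OpenCV 4.12 (cv2) and the standard library are available. Lean on these libraries where they do the work, as an engineer would, in place of code of your own. Each camera call takes 0.05 s, during which the arm holds its last target.

## Task

Both work lamps have run flat: their packs show a red gauge, and the two packs in the chargers show green. Change them over, so that each lamp has a green pack and each charger a red one, every pack upright and fully down in its well; the cork pad is free for setting a pack aside on the way. Lower the packs right down before letting go, do not tip any over, and leave the white mixing cup standing where it is.

Things in the scene. Friction and masses are not known exactly. Their poses are not given: they have to be found in the camera images.
- flat_pack_1_mid (a point): Flat battery pack, gauge on its top lit red: upright block, light grey with dark cap, 62 mm (own x) x 46 mm (own y) x 100 mm high, 0.25-0.5 kg, at the start in the well of a work lamp. Point: its centre, 50 mm above its underside; z up. Grasp across the 46 mm, from above, by its top 35 mm. Fits a well either way round; stands by itself on a flat place. Its gauge colour stays
- flat_pack_2_mid (a point): 2nd flat battery pack, gauge on its top lit red: upright block, light grey with dark cap, 62 mm (own x) x 46 mm (own y) x 100 mm high, 0.25-0.5 kg, at the start in the well of a work lamp. Point: its centre, 50 mm above its underside; z up. Grasp across the 46 mm, from above, by its top 35 mm. Fits a well either way round; stands by itself on a flat place. Its gauge colour stays
- full_pack_1_mid (a point): Charged battery pack, gauge on its top lit green: upright block, light grey with dark cap, 62 mm (own x) x 46 mm (own y) x 100 mm high, 0.25-0.5 kg, at the start in the well of a charger. Point: its centre, 50 mm above its underside; z up. Grasp across the 46 mm, from above, by its top 35 mm. Fits a well either way round; stands by itself on a flat place. Its gauge colour stays
- full_pack_2_mid (a point): 2nd charged battery pack, gauge on its top lit green: upright block, light grey with dark cap, 62 mm (own x) x 46 mm (own y) x 100 mm high, 0.25-0.5 kg, at the start in the well of a charger. Point: its centre, 50 mm above its underside; z up. Grasp across the 46 mm, from above, by its top 35 mm. Fits a well either way round; stands by itself on a flat place. Its gauge colour stays
- lamp_1: Work lamp: pale well block behind a black floodlight head (head on the -x side, 45-75 mm from the axis, 99 mm wide, 95 mm high). Well: pocket open upward, 68 mm (own x) x 52 mm (own y) inside, mouth tapered 5 mm wider each side, floor 12 mm and rim 57 mm above the bench; a seated pack's centre is 62 mm above the bench. Origin: on the well's axis at bench height; z up. Fixed
- lamp_2: Second work lamp: pale well block behind a black floodlight head (head on the -x side, 45-75 mm from the axis, 99 mm wide, 95 mm high). Well: pocket open upward, 68 mm (own x) x 52 mm (own y) inside, mouth tapered 5 mm wider each side, floor 12 mm and rim 57 mm above the bench; a seated pack's centre is 62 mm above the bench. Origin: on the well's axis at bench height; z up. Fixed
- charger_1: Charger: blue-grey, 118 x 88 mm, sloping nose with a status light on the -x side. Well: pocket open upward, 68 mm (own x) x 52 mm (own y) inside, mouth tapered 5 mm wider each side, floor 12 mm and rim 57 mm above the bench; a seated pack's centre is 62 mm above the bench. Origin: on the well's axis at bench height; z up. Fixed
- charger_2: Second charger: blue-grey, 118 x 88 mm, sloping nose with a status light on the -x side. Well: pocket open upward, 68 mm (own x) x 52 mm (own y) inside, mouth tapered 5 mm wider each side, floor 12 mm and rim 57 mm above the bench; a seated pack's centre is 62 mm above the bench. Origin: on the well's axis at bench height; z up. Fixed
- cork_pad: Empty cork pad fixed on the bench, 110 by 100 mm, 6 mm thick: a free spot on which a pack can stand. Origin at the centre of its underside, at bench height, z up
- cup_mid (a point): Empty white mixing cup, 69 mm across and 70 mm high, loose on the bench to the left of the work; not to be disturbed. The point is its centre, 35 mm up

How it is judged:
At the end, for the whole second after the job is handed in: Each lamp holds one green pack and each charger one red pack: pack centre within 8 mm of the well's axis seen from above and less than 66 mm above the bench (62 mm when fully seated), leaning less than 0.10 rad (((horizontal distance between flat_pack_1_mid and charger_1 below 0.008 m and z of flat_pack_1_mid in the frame of charger_1 below 0.066 m and angle between flat_pack_1_mid's own z axis and vertical below 0.1 rad) or (horizontal distance between flat_pack_1_mid and charger_2 below 0.008 m and z of flat_pack_1_mid in the frame of charger_2 below 0.066 m and angle between flat_pack_1_mid's own z axis and vertical below 0.1 rad)) and ((horizontal distance between flat_pack_2_mid and charger_1 below 0.008 m and z of flat_pack_2_mid in the frame of charger_1 below 0.066 m and angle between flat_pack_2_mid's own z axis and vertical below 0.1 rad) or (horizontal distance between flat_pack_2_mid and charger_2 below 0.008 m and z of flat_pack_2_mid in the frame of charger_2 below 0.066 m and angle between flat_pack_2_mid's own z axis and vertical below 0.1 rad)) and ((horizontal distance between full_pack_1_mid and lamp_1 below 0.008 m and z of full_pack_1_mid in the frame of lamp_1 below 0.066 m and angle between full_pack_1_mid's own z axis and vertical below 0.1 rad) or (horizontal distance between full_pack_1_mid and lamp_2 below 0.008 m and z of full_pack_1_mid in the frame of lamp_2 below 0.066 m and angle between full_pack_1_mid's own z axis and vertical below 0.1 rad)) and ((horizontal distance between full_pack_2_mid and lamp_1 below 0.008 m and z of full_pack_2_mid in the frame of lamp_1 below 0.066 m and angle between full_pack_2_mid's own z axis and vertical below 0.1 rad) or (horizontal distance between full_pack_2_mid and lamp_2 below 0.008 m and z of full_pack_2_mid in the frame of lamp_2 below 0.066 m and angle between full_pack_2_mid's own z axis and vertical below 0.1 rad))); the robot touches nothing.
It fails at once if a pack is tipped over (angle between any of flat_pack_1_mid, flat_pack_2_mid, full_pack_1_mid, full_pack_2_mid's own z axis and vertical above 0.7 rad).
It fails at once if the white mixing cup is shifted by more than 2 cm or knocked over (distance of cup_mid from where it was at the start of the episode above 0.02 m or angle between cup_mid's own z axis and vertical above 0.4 rad).
It fails at once if a pack is dropped: it falls out of the fingers and reaches 0.6 m/s (about 2 cm of free fall) ((linear speed of flat_pack_1 above 0.6 m/s and contact force between the fingers and flat_pack_1 below 0.05 N) or (linear speed of flat_pack_2 above 0.6 m/s and contact force between the fingers and flat_pack_2 below 0.05 N) or (linear speed of full_pack_1 above 0.6 m/s and contact force between the fingers and full_pack_1 below 0.05 N) or (linear speed of full_pack_2 above 0.6 m/s and contact force between the fingers and full_pack_2 below 0.05 N)).
It also fails if it takes over 99 s, if anything falls off the work surface, if the arm or the gripper's body presses on something with over 40 N, if the wrist force passes 120 N, or if a joint passes its speed limit or range.

## Working session

There is one attempt and no reset: what is moved stays moved. The work goes in short steps, Python scripts to look and compute and a shell command to move; the robot and the scene stay as the last step left them, time stands still between calls to the robot, and variables do not carry over. Pictures are saved under pics/ and viewed, and the job is handed in when it is done.

```bash
ls; mkdir -p pics
python3 - <<'E'
from plant import *
import cv2
s=state(); print({k:s[k] for k in ("time","tool_pos","tool_rot","contact_force","gripper_width")})
for n in ("side","top"):
    f=grab_frame(n); cv2.imwrite(f"pics/{n}0.png",f["frame"][:,:,::-1])
    print(n,f["fx"],f["fy"],f["cx"],f["cy"],f["pose"],[k for k in f])
E
```

```text
pics
{'time': 0.0, 'tool_pos': array([ 0.23268776, -0.57938746,  0.23005046]), 'tool_rot': array([ 0.1341125 , -0.13422387,  0.69499751, -0.69352451]), 'contact_force': array([-0.41235464,  0.17130674,  0.24377953]), 'gripper_width': 1.0003470559919503}
side 399.27995936061944 399.27995936061944 320.431638318169 201.36595325254723 [[ 0.63515943 -0.58157438  0.50827527  1.01549582]
 [ 0.77234135  0.47155359 -0.42558907 -0.12282118]
 [ 0.00783267  0.66287892  0.74868564  0.77245422]
 [ 0.          0.          0.          1.        ]] ['frame', 'fx', 'fy', 'cx', 'cy', 'pose']
top 493.11348571868484 493.11348571868484 319.1039958330974 189.54430305482558 [[-0.02779615  0.98822546 -0.15045869  0.38607891]
 [-0.99957567 -0.02878983 -0.0044297   0.2652554 ]
 [-0.00870922  0.15027172  0.98860637  1.05250446]
 [ 0.          0.          0.          1.        ]] ['frame', 'fx', 'fy', 'cx', 'cy', 'pose']
```

View pics/side0.png

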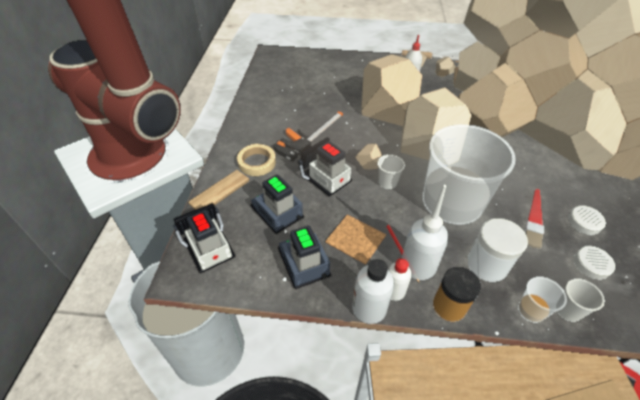

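View pics/top0.png

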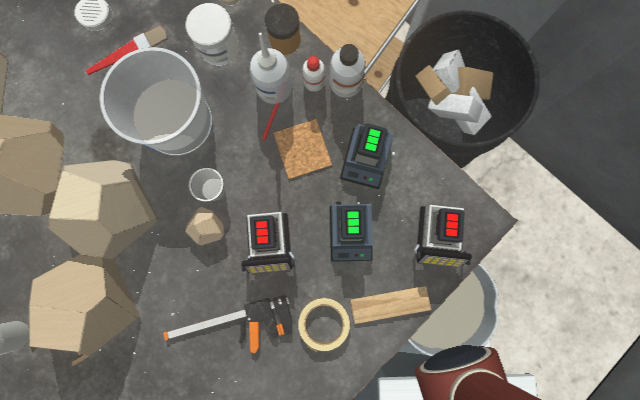

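```bash
cat > h.py <<'E'
from plant import *
import cv2, numpy as np
def ray(f,u,v):
    d=np.array([(u-f["cx"])/f["fx"],-(v-f["cy"])/f["fy"],-1.0]); P=f["pose"]
    return P[:3,3],P[:3,:3]@d
def onz(f,u,v,z):
    o,d=ray(f,u,v); return o+d*(z-o[2])/d[2]
def proj(f,p):
    P=f["pose"]; c=P[:3,:3].T@(np.asarray(p)-P[:3,3]); return f["cx"]-f["fx"]*c[0]/c[2], f["cy"]+f["fy"]*c[1]/c[2]
def blobs(f):
    im=f["frame"].astype(int); r,g,b=im[...,0],im[...,1],im[...,2]; out=[]
    for nm,m in (("red",(r>170)&(g<80)&(b<80)),("green",(g>150)&(r<110)&(b<130))):
        m=cv2.morphologyEx(m.astype(np.uint8)*255,cv2.MORPH_CLOSE,np.ones((5,5)))
        for c in cv2.findContours(m,cv2.RETR_EXTERNAL,cv2.CHAIN_APPROX_NONE)[0]:
            if cv2.contourArea(c)>60: out.append((nm,cv2.minAreaRect(c),c))
    return out
E
python3 - <<'E'
from h import *
for n in ("top","side"):
    f=grab_frame(n)
    for nm,rc,c in blobs(f):
        q=np.array([onz(f,*p[0],.112)[:2] for p in c],np.float32)
        R=cv2.minAreaRect(q*1000); print(n,nm,np.round(rc[0],1),cv2.contourArea(c),"world",np.round(R[0],1),np.round(R[1],1),round(R[2],1))
    if n=="top":
        cv2.imwrite("pics/topcrop.png",cv2.resize(f["frame"][110:280,230:490,::-1],None,fx=3,fy=3,interpolation=cv2.INTER_CUBIC))
    else:
        cv2.imwrite("pics/sidecrop.png",cv2.resize(f["frame"][130:290,165:405,::-1],None,fx=3.3,fy=3.3,interpolation=cv2.INTER_CUBIC))
E
```

```text
top red [261.7 231.7] 203.5 world [451.2 381.1] [40.9 20.5] 3.3
top red [451.5 224.5] 206.0 world [454.6  19.3] [20.9 40.6] 86.0
top red [110.7  57.9] 355.0 world [810.3 682.3] [ 20.8 111.4] 30.2
top green [353.  221.5] 202.0 world [465.7 206.5] [19.1 40.2] 87.9
top green [372.4 139.5] 192.5 world [625.2 162.3] [20.8 41.5] 72.6
side red [635.7 380.2] 114.0 world [1179.   399.1] [18.8 49.9] 50.2
side red [402. 265.] 74.0 world [794.  270.9] [16.7 28.1] 27.4
side red [200.7 222. ] 137.0 world [452.2  19.9] [20.6 43.7] 82.6
side red [330.7 149.3] 77.5 world [447.9 382.9] [43.2 20.3] 1.4
side green [304.2 237.9] 162.5 world [622.9 163.6] [21.8 44. ] 73.5
side green [276.5 184. ] 113.0 world [462.3 208.1] [20.  44.6] 88.8
```

View pics/topcrop.png

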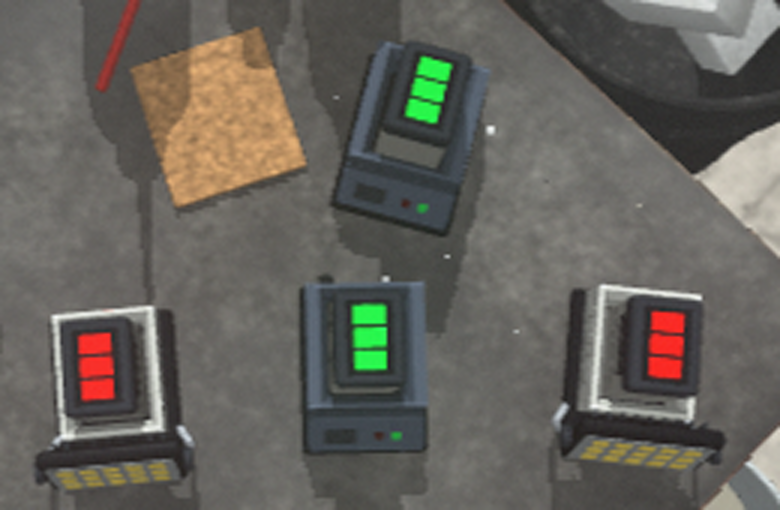

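View pics/sidecrop.png

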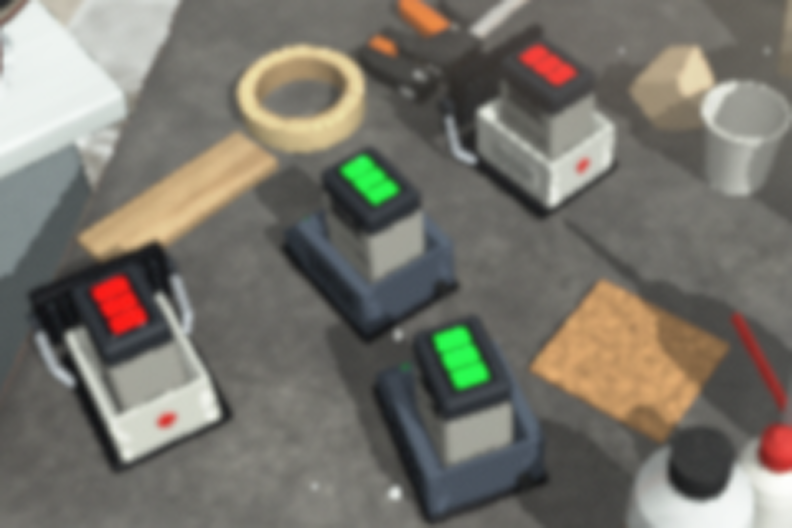

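The top and side views agree to about 3 mm on the four gauges: red at (261,232) and (451,224), green at (353,221) and (372,139) in the top view. The gauges sit centred on the caps. Next I'll measure the pad and the cup and write a move calculator.

```bash
cat >> h.py <<'E'
from scipy.spatial.transform import Rotation as Rn
# measured tops: x,y(m), yaw(deg)
T={"L1":(.4495,.382,2.5),"L2":(.4535,.0195,-5.5),"C1":(.464,.2073,-1.7),"C2":(.624,.163,-17.)}
def tw(s):
    q=s["tool_rot"]; return Rn.from_quat([q[1],q[2],q[3],q[0]])
def go(x,y,z,yaw=None,s=None):
    s=s or state(); R=tw(s).as_matrix()
    d=R.T@(np.array([x,y,z])-s["tool_pos"])*100
    o="shift cm (now axes) "+str(np.round(d,2))
    if yaw is not None:
        a=np.deg2rad(yaw+90); t=np.array([np.cos(a),np.sin(a),0]); t=R.T@t
        # turn about tool y taking z to +-t
        th=np.rad2deg(np.arctan2(t[0],t[2])); th=(th+90)%180-90
        o+=" twist %.2f"%th
        R2=R@Rn.from_euler("y",th,degrees=True).as_matrix()
        o+=" shift after twist "+str(np.round(R2.T@(np.array([x,y,z])-s["tool_pos"])*100,2))
    print(o)
def st():
    s=state(); R=tw(s).as_matrix(); print("t",round(s["time"],2),"p",np.round(s["tool_pos"]*1000,1),"y",np.round(R[:,1],3),"z",np.round(R[:,2],3),"F",np.round(s["contact_force"],1),"w",round(s["gripper_width"],3),"j",np.round(s["joint_pos"],2))
E
python3 - <<'E'
from h import *
f=grab_frame("top"); g=grab_frame("side")
for n,f in (("top",f),("side",g)):
    hsv=cv2.cvtColor(f["frame"],cv2.COLOR_RGB2HSV)
    m=cv2.inRange(hsv,(8,90,90),(20,220,255)); 
    m=cv2.morphologyEx(m,cv2.MORPH_OPEN,np.ones((3,3)))
    for c in cv2.findContours(m,cv2.RETR_EXTERNAL,cv2.CHAIN_APPROX_NONE)[0]:
        if cv2.contourArea(c)>500:
            q=np.array([onz(f,*p[0],.006)[:2]*1000 for p in c],np.float32); R=cv2.minAreaRect(q)
            print(n,np.round(cv2.minAreaRect(c)[0]),np.round(R[0]),np.round(R[1]),round(R[2],1))
f=grab_frame("top"); print("cup rim",onz(f,206,184,.07))
st(); go(.4495,.382,.2,2.5)
E
```

```text
top [390. 306.] [297. 130.] [ 37. 160.] 2.3
top [302. 149.] [637. 304.] [110. 100.] 16.4
top [386.  63.] [826. 113.] [ 41. 124.] 53.1
top [346.  32.] [905. 199.] [305. 151.] 88.1
side [504. 367.] [1024.  309.] [477. 118.] 50.7
side [452. 309.] [898. 337.] [71. 57.] 32.1
side [355. 238.] [637. 304.] [112. 102.] 16.3
side [218. 190.] [296. 131.] [ 50. 159.] 3.6
cup rim [0.55361245 0.49805898 0.07      ]
t 0.35 p [ 232.8 -579.9  231. ] y [-0.  0. -1.] z [ 0.373 -0.928 -0.   ] F [-0.5  0.5  0.2] w 1.004 j [-1.31  0.05  1.61 -0.    1.48 -0.12]
shift cm (now axes) [-55.95   3.14 -81.18] twist 19.38 shift after twist [-25.84   3.14 -95.15]
```

```bash
python3 -m crank '[[[1,-2,0,-4,9.7],[1,-4,0,-4,9.7],[1,-4.5,0,-4,0],[1,-4.5,0,-4,0],[1,-4,0,-4.5,0],[1,0,0,-6,0],[1,0,0,-6,0],[1,0,0,-6,0]]]'
python3 - <<'E'
from h import *
st(); go(.4495,.382,.2,2.5)
E
```

```text
time: 1.35
tool_pos: [0.3836, -0.1757, 0.2314]
tool_rot: [-0.015, 0.015, -0.707, 0.707]
contact_force: [0.0, -0.5, 1.2]
gripper_width: 0.999
t 1.35 p [ 383.6 -175.7  231.4] y [ 0.001 -0.    -1.   ] z [ 0.043 -0.999  0.   ] F [ 0.  -0.5  1.2] w 0.999 j [-0.61 -0.47  2.06  0.    1.55  0.92]
shift cm (now axes) [ -8.97   3.14 -55.44] twist -0.05 shift after twist [ -9.01   3.14 -55.43]
```

```bash
python3 -m crank '[[[1,-1,0,-6,0],[1,-1,0,-6,0],[1,-1,0,-6,0],[1,-1,0,-6,0],[1,-1,0,-6,0],[1,-1,0,-6,0],[1,-1,0,-6,0],[1,-1,0,-6,0]]]'; python3 -m crank '[[[1,-1,0,-5,0],[1,0,0,-2.4,0],[1,0,1,0,0],[1,0,0,0,0]]]'
python3 - <<'E'
from h import *
st(); go(.4495,.382,.072,2.5)
f=grab_frame("side"); cv2.imwrite("pics/s1.png",cv2.resize(f["frame"][90:270,230:430,::-1],None,fx=3,fy=3))
E
```

```text
time: 2.35
tool_pos: [0.443, 0.3077, 0.2316]
tool_rot: [0.016, -0.015, 0.707, -0.707]
contact_force: [0.9, 0.0, -0.2]
gripper_width: 0.998
time: 2.85
tool_pos: [0.4492, 0.3783, 0.2197]
tool_rot: [-0.014, 0.016, -0.706, 0.708]
contact_force: [0.2, 0.0, -0.5]
gripper_width: 0.996
t 2.85 p [449.2 378.3 219.7] y [-0.002 -0.002 -1.   ] z [ 0.042 -0.999  0.002] F [ 0.2  0.  -0.5] w 0.996 j [ 0.57 -0.03  1.71 -0.    1.46  2.1 ]
shift cm (now axes) [-0.08 14.77 -0.4 ] twist -0.08 shift after twist [-0.08 14.77 -0.4 ]
```

View pics/s1.png

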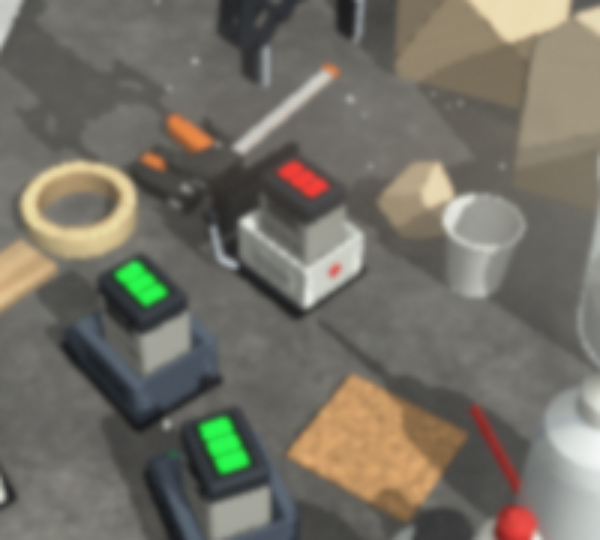

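Fingers hang above the left lamp (crop (285,50)), scene undisturbed. Descending and gripping.

```bash
python3 -m crank '[[[1,0,3,-0.4,0],[1,0,4,0,0],[1,0,4,0,0],[1,0,2.5,0,0],[1,0,1.1,0,0],[1,0,0,0,0]]]'; python3 -m crank '[[[-1,0,0,0,0],[-1,0,0,0,0],[-1,0,0,0,0],[-1,0,0,0,0],[-1,0,0,0,0],[-1,0,0,0,0]]]'; python3 -c "
from h import *
st()"
```

```text
time: 3.65
tool_pos: [0.4498, 0.383, 0.0753]
tool_rot: [-0.015, 0.015, -0.707, 0.707]
contact_force: [0.0, -0.2, 0.8]
gripper_width: 0.999
time: 4.4
tool_pos: [0.4506, 0.3839, 0.077]
tool_rot: [-0.016, 0.015, -0.707, 0.707]
contact_force: [-0.6, -3.0, 5.8]
gripper_width: 0.528
t 4.4 p [450.6 383.9  77. ] y [ 0.002 -0.    -1.   ] z [ 0.043 -0.999  0.   ] F [-0.6 -3.   5.8] w 0.528 j [ 0.58  0.12  1.81 -0.    1.21  2.11]
```

```bash
python3 -m crank '[[[-1,0,-1,0,0],[-1,0,-2,0,0],[-1,0,-2.5,0,0],[-1,0,-3,0,0],[-1,0,-3,0,0],[-1,0,-2,0,0],[-1,0,0,0,0]]]'
python3 - <<'E'
from h import *
st(); go(.637,.304,.205,2.5)
E
```

```text
time: 5.28
tool_pos: [0.4506, 0.3846, 0.2129]
tool_rot: [0.017, -0.014, 0.708, -0.706]
contact_force: [-0.9, -0.3, -4.6]
gripper_width: 0.53
t 5.28 p [450.6 384.6 212.9] y [ 0.004  0.003 -1.   ] z [ 0.043 -0.999 -0.002] F [-0.9 -0.3 -4.6] w 0.53 j [ 0.58 -0.02  1.71  0.    1.44  2.11]
shift cm (now axes) [-18.27   0.84   8.86] twist -0.02 shift after twist [-18.27   0.84   8.86]
```

```bash
python3 -m crank '[[[-1,-2.5,0,1.5,0],[-1,-4,0,2.3,0],[-1,-4,0,2.3,0],[-1,-4,0,2.3,0],[-1,-2.5,0,1.4,0],[-1,0,0,0,0],[-1,0,0,0,0]]]'
python3 - <<'E'
from h import *
st(); go(.625,.295,.071)
f=grab_frame("side"); cv2.imwrite("pics/s2.png",cv2.resize(f["frame"][100:320,200:470,::-1],None,fx=2.7,fy=2.7))
E
```

```text
time: 6.15
tool_pos: [0.6227, 0.2933, 0.2085]
tool_rot: [-0.014, 0.016, -0.707, 0.707]
contact_force: [0.0, 0.6, -3.7]
gripper_width: 0.534
t 6.15 p [622.7 293.3 208.5] y [-0.003 -0.001 -1.   ] z [ 0.043 -0.999  0.   ] F [ 0.   0.6 -3.7] w 0.534 j [0.33 0.21 1.47 0.   1.46 1.86]
shift cm (now axes) [-0.28 13.75 -0.17]
```

View pics/s2.png

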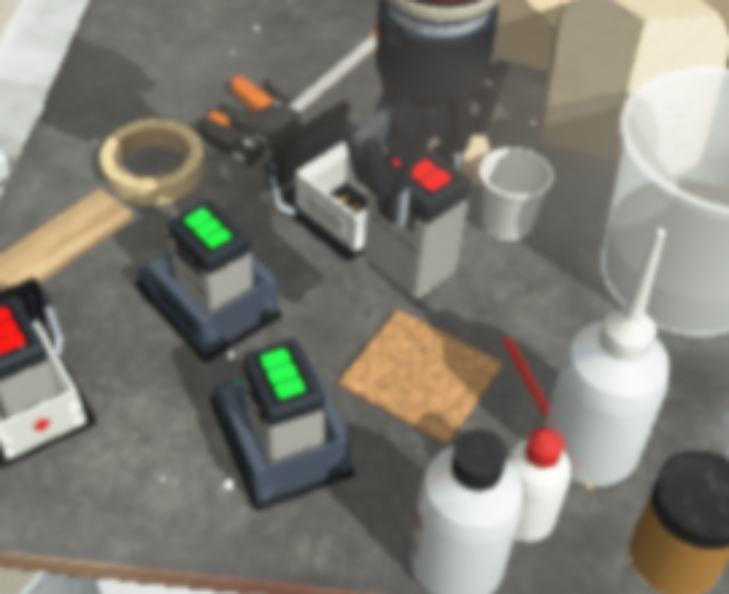

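The pack hangs upright in the fingers at crop (420,220), and the pad below is clear. Lowering it in steps.

```bash
python3 -m crank '[[[-1,0,2.5,0,0],[-1,0,3.5,0,0],[-1,0,3.5,0,0],[-1,0,2.2,0,0],[-1,0,1,0,0],[-1,0,0,0,0]]]';python3 -m crank '[[[-1,0,0.4,0,0],[-1,0,0,0,0],[-1,0,0.3,0,0],[-1,0,0,0,0]]]'; python3 -c "
from h import *
st()"
```

```text
time: 6.95
tool_pos: [0.6236, 0.2935, 0.0833]
tool_rot: [-0.015, 0.015, -0.707, 0.707]
contact_force: [0.5, -0.2, -3.7]
gripper_width: 0.532
time: 7.45
tool_pos: [0.6237, 0.2932, 0.0761]
tool_rot: [-0.015, 0.015, -0.707, 0.707]
contact_force: [0.4, 0.3, -4.8]
gripper_width: 0.534
t 7.45 p [623.7 293.2  76.1] y [-0. -0. -1.] z [ 0.043 -0.999  0.   ] F [ 0.4  0.3 -4.8] w 0.534 j [ 0.33  0.33  1.57 -0.    1.25  1.86]
```

```bash
python3 -m crank '[[[-1,0,0.3,0,0],[-1,0,0,0,0]]]';python3 -m crank '[[[-1,0,0.2,0,0],[-1,0,0,0,0]]]';python3 -m crank '[[[-1,0,0.1,0,0],[-1,0,0,0,0]]]'
```

```text
time: 7.7
tool_pos: [0.6235, 0.2932, 0.0728]
tool_rot: [-0.015, 0.016, -0.707, 0.707]
contact_force: [0.2, -0.0, -3.8]
gripper_width: 0.532
time: 7.95
tool_pos: [0.6238, 0.2933, 0.0712]
tool_rot: [-0.015, 0.015, -0.707, 0.707]
contact_force: [0.3, 0.1, -3.3]
gripper_width: 0.535
time: 8.2
tool_pos: [0.624, 0.2933, 0.0711]
tool_rot: [0.015, -0.015, 0.707, -0.707]
contact_force: [-2.2, 0.1, 1.4]
gripper_width: 0.531
```

Contact at TCP z = 0.071, as predicted. Releasing.

```bash
python3 -m crank '[[[1,0,0,0,0],[1,0,0,0,0],[1,0,0,0,0],[1,0,0,0,0],[1,0,-2,0,0],[1,0,-4,0,0],[1,0,-4,0,0],[1,0,-3,0,0]]]'
python3 - <<'E'
from h import *
st(); x,y,a=T["C1"]; go(x,y,.074,a)
f=grab_frame("top")
for nm,rc,c in blobs(f):
    q=np.array([onz(f,*p[0],.112)[:2] for p in c],np.float32); R=cv2.minAreaRect(q*1000); print(nm,np.round(rc[0],1),np.round(R[0],1),np.round(R[1],1),round(R[2],1))
cv2.imwrite("pics/t3.png",f["frame"][:,:,::-1])
E
```

```text
time: 9.2
tool_pos: [0.6247, 0.2936, 0.2048]
tool_rot: [0.017, -0.014, 0.707, -0.706]
contact_force: [0.1, -0.2, -0.7]
gripper_width: 1.004
t 9.2 p [624.7 293.6 204.8] y [ 0.004  0.001 -1.   ] z [ 0.043 -0.999 -0.001] F [ 0.1 -0.2 -0.7] w 1.004 j [0.33 0.22 1.48 0.   1.44 1.86]
shift cm (now axes) [16.49 13.    7.94] twist 4.18 shift after twist [15.86 13.    9.12]
red [451.5 224.5] [454.6  19.3] [20.9 40.6] 86.0
red [110.7  58. ] [810.2 682.4] [ 20.8 111.1] 30.2
```

View pics/t3.png

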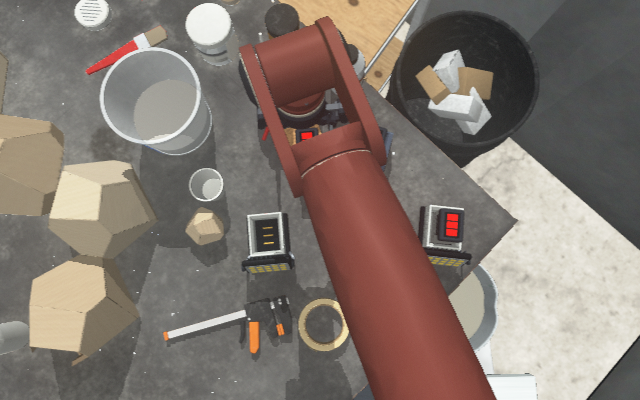

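Pack 1 stands on the pad (red at (307,135)), and lamp 1's well is empty and visible at (266,235). I'll crop in on the well while moving to charger 1.

```bash
python3 -m crank '[[[1,2.5,0,1.4,4.2],[1,5,0,2.5,0],[1,5,0,2.5,0],[1,3.4,0,2.7,0],[1,0,0,0,0]]]'
python3 - <<'E'
from h import *
st(); x,y,a=T["C1"]; go(x,y,.074,a)
f=cv2.imread("pics/t3.png"); cv2.imwrite("pics/L1c.png",cv2.resize(f[205:275,235:305],None,fx=8,fy=8,interpolation=cv2.INTER_CUBIC))
E
```

```text
time: 9.88
tool_pos: [0.4613, 0.2043, 0.2006]
tool_rot: [-0.011, 0.011, 0.707, -0.707]
contact_force: [0.4, 0.9, 0.4]
gripper_width: 0.998
t 9.88 p [461.3 204.3 200.6] y [ 0.001  0.    -1.   ] z [-0.031 -1.    -0.   ] F [0.4 0.9 0.4] w 0.998 j [ 0.27 -0.22  1.92 -0.    1.44  1.87]
shift cm (now axes) [-0.25 12.66 -0.3 ] twist -0.06 shift after twist [-0.25 12.66 -0.3 ]
```

View pics/L1c.png

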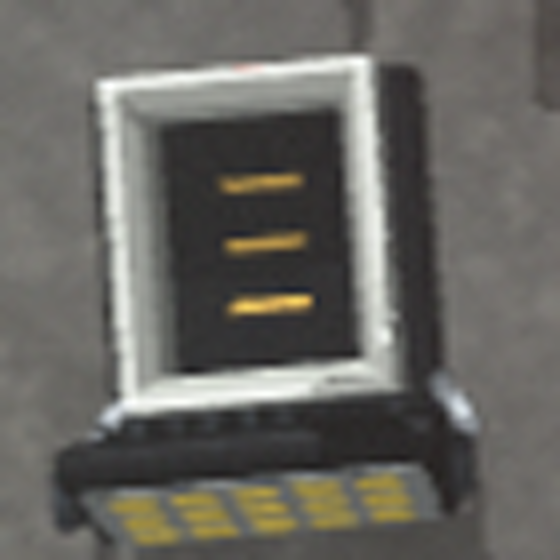

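```bash
python3 -m crank '[[[1,-0.2,3,-0.3,0],[1,0,4,0,0],[1,0,3.5,0,0],[1,0,1.8,0,0],[1,0,0.4,0,0],[1,0,0,0,0]]]'; python3 -m crank '[[[-1,0,0,0,0],[-1,0,0,0,0],[-1,0,0,0,0],[-1,0,0,0,0],[-1,0,0,0,0],[-1,0,0,0,0]]]'
python3 - <<'E'
from h import *
f=grab_frame("top"); print(onz(f,268.2,235.2,.013),onz(f,266.1,234.5,.057)); st()
c=np.array([onz(f,235+a/8,205+b/8,.057)[:2] for a,b in ((97,80),(372,58),(405,393),(122,412))]); print(np.round(c*1000,1), cv2.minAreaRect((c*1000).astype(np.float32)))
E
```

```text
time: 10.62
tool_pos: [0.4663, 0.2086, 0.0745]
tool_rot: [-0.01, 0.011, 0.707, -0.707]
contact_force: [0.5, -0.7, 0.6]
gripper_width: 1.001
time: 11.38
tool_pos: [0.4661, 0.2081, 0.0746]
tool_rot: [0.01, -0.011, -0.707, 0.707]
contact_force: [0.7, -2.1, 6.3]
gripper_width: 0.532
[0.45024921 0.37970776 0.013     ] [0.44906068 0.37908193 0.057     ]
t 11.43 p [466.  208.1  74.6] y [ 0.002 -0.    -1.   ] z [-0.03 -1.    0.  ] F [ 0.1 -2.4  6. ] w 0.531 j [ 0.27 -0.07  2.01 -0.    1.2   1.88]
[[489.6 417.1]
 [493.2 347.3]
 [408.7 340.4]
 [406.  411.4]] ((449.173828125, 378.7701416015625), (85.99600219726562, 70.982421875), 3.9523215293884277)
```

```bash
python3 -m crank '[[[-1,0,-1,0,0],[-1,0,-2,0,0],[-1,0,-2.5,0,0],[-1,0,-3,0,0],[-1,0,-3,0,0],[-1,0,-2,0,0],[-1,0,0,0,0]]]'
python3 - <<'E'
from h import *
st(); go(.452,.3805,.205,3.3)
E
```

```text
time: 12.3
tool_pos: [0.4659, 0.2085, 0.2097]
tool_rot: [-0.01, 0.012, 0.707, -0.707]
contact_force: [-0.2, -0.8, -5.2]
gripper_width: 0.531
t 12.3 p [465.9 208.5 209.7] y [ 0.003  0.001 -1.   ] z [-0.03  -1.    -0.001] F [-0.2 -0.8 -5.2] w 0.531 j [ 0.27 -0.21  1.9   0.    1.45  1.88]
shift cm (now axes) [  1.91   0.48 -17.15] twist -5.02 shift after twist [  0.4    0.48 -17.25]
```

```bash
python3 -m crank '[[[-1,0,0,0,-5],[-1,0.4,0,-3,0],[-1,0,0,-4,0],[-1,0,0,-4,0],[-1,0,0,-4,0],[-1,0,0,-2.25,0],[-1,0,0,0,0],[-1,0,0,0,0]]]'
python3 - <<'E'
from h import *
st(); go(.452,.3805,.0746,3.3)
E
```

```text
time: 13.3
tool_pos: [0.4512, 0.3793, 0.2074]
tool_rot: [-0.02, 0.02, -0.706, 0.707]
contact_force: [0.7, 0.1, -4.3]
gripper_width: 0.529
t 13.3 p [451.2 379.3 207.4] y [-0.001 -0.001 -1.   ] z [ 0.057 -0.998  0.001] F [ 0.7  0.1 -4.3] w 0.529 j [ 0.57 -0.01  1.72 -0.    1.44  2.09]
shift cm (now axes) [-0.1  13.28 -0.14] twist -0.05 shift after twist [-0.1  13.28 -0.14]
```

```bash
python3 -m crank '[[[-1,-0.1,2.5,-0.1,0],[-1,0,3,0,0],[-1,0,2.5,0,0],[-1,0,1.0,0,0],[-1,0,0.5,0,0],[-1,0,0,0,0]]]'; python3 -m crank '[[[-1,0,0.7,0,0],[-1,0,0.7,0,0],[-1,0,0.7,0,0],[-1,0,0.7,0,0],[-1,0,0,0,0]]]'; python3 -c "
from h import *
st()"
```

```text
time: 14.05
tool_pos: [0.4529, 0.3812, 0.1141]
tool_rot: [0.02, -0.02, 0.707, -0.707]
contact_force: [1.0, 0.1, -3.6]
gripper_width: 0.531
time: 14.68
tool_pos: [0.4517, 0.3809, 0.0842]
tool_rot: [-0.02, 0.021, -0.706, 0.707]
contact_force: [0.4, 0.2, -4.1]
gripper_width: 0.538
t 14.68 p [451.7 380.9  84.2] y [-0.002 -0.001 -1.   ] z [ 0.057 -0.998  0.001] F [ 0.4  0.2 -4.1] w 0.538 j [0.57 0.11 1.81 0.   1.22 2.09]
```

Sliding in freely.

```bash
python3 -m crank '[[[-1,0,0.5,0,0],[-1,0,0.2,0,0],[-1,0,0,0,0]]]';python3 -m crank '[[[-1,0,0.2,0,0],[-1,0,0,0,0]]]'; python3 -m crank '[[[-1,0,0.15,0,0],[-1,0,0,0,0]]]'
```

```text
time: 15.05
tool_pos: [0.4522, 0.3812, 0.0781]
tool_rot: [-0.02, 0.02, -0.707, 0.707]
contact_force: [-0.4, 0.3, -2.8]
gripper_width: 0.534
time: 15.3
tool_pos: [0.4523, 0.3812, 0.0762]
tool_rot: [-0.02, 0.02, -0.707, 0.707]
contact_force: [-0.1, -0.5, -4.0]
gripper_width: 0.53
time: 15.55
tool_pos: [0.4523, 0.3812, 0.0748]
tool_rot: [-0.02, 0.02, -0.707, 0.707]
contact_force: [-0.3, -0.4, -4.8]
gripper_width: 0.53
```

```bash
python3 -m crank '[[[-1,0,0.1,0,0],[-1,0,0,0,0]]]';python3 -m crank '[[[-1,0,0.1,0,0],[-1,0,0,0,0]]]'
```

```text
time: 15.8
tool_pos: [0.4525, 0.3813, 0.0746]
tool_rot: [-0.02, 0.02, -0.707, 0.707]
contact_force: [-2.6, -1.3, 3.0]
gripper_width: 0.53
time: 16.05
tool_pos: [0.4526, 0.3813, 0.0746]
tool_rot: [-0.02, 0.02, -0.707, 0.707]
contact_force: [-4.9, -4.6, 7.7]
gripper_width: 0.531
```

Seated at exactly the predicted 0.0746. Release, then on toward lamp 2.

```bash
python3 -m crank '[[[1,0,0,0,0],[1,0,0,0,0],[1,0,0,0,0],[1,0,0,0,0],[1,0,-2,0,0],[1,0,-4,0,0],[1,0,-4,0,0],[1,0,-3,0,0]]]'
python3 - <<'E'
from h import *
st(); x,y,a=T["L2"]; go(x,y,.2,a)
f=grab_frame("top"); 
for nm,rc,c in blobs(f):
    q=np.array([onz(f,*p[0],.112)[:2] for p in c],np.float32); R=cv2.minAreaRect(q*1000); print(nm,np.round(rc[0],1),np.round(R[0],1),np.round(R[1],1),round(R[2],1))
cv2.imwrite("pics/t4.png",cv2.resize(f["frame"][170:280,235:405,::-1],None,fx=4.5,fy=4.5,interpolation=cv2.INTER_CUBIC))
E
```

```text
time: 17.05
tool_pos: [0.4531, 0.3818, 0.2069]
tool_rot: [0.021, -0.019, 0.708, -0.706]
contact_force: [0.6, -0.5, 0.1]
gripper_width: 0.997
t 17.05 p [453.1 381.8 206.9] y [ 0.004  0.002 -1.   ] z [ 0.057 -0.998 -0.002] F [ 0.6 -0.5  0.1] w 0.997 j [ 0.57 -0.01  1.72 -0.    1.43  2.09]
shift cm (now axes) [ 2.03  0.61 36.17] twist 8.78 shift after twist [-3.51  0.61 36.06]
red [451.5 224.5] [454.6  19.3] [20.9 40.6] 86.0
red [307. 142.] [624.1 290.5] [19.6 40.2] 88.7
red [110.7  57.9] [810.3 682.3] [ 20.8 111.4] 30.2
green [372.5 139.5] [625.2 162.3] [20.8 41.5] 72.9
```

View pics/t4.png

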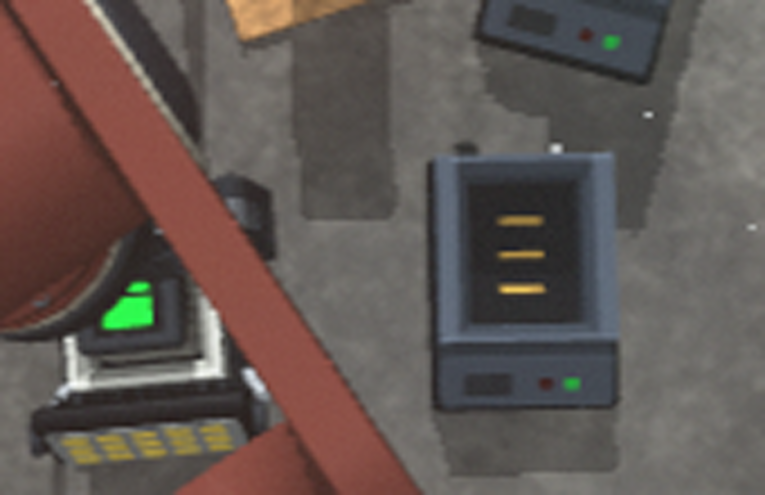

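Charger 1's well is empty, with its contacts centred at crop (521,254). The green pack sits in lamp 1. Moving to lamp 2.

```bash
python3 -m crank '[[[1,0,0,2,8.8],[1,-0.5,0,5,0],[1,-0.5,0,6,0],[1,-0.5,0,6,0],[1,-0.5,0,6,0],[1,-0.5,0,6,0],[1,-0.5,0,4.8,0],[1,0,0,0,0]]]'
python3 - <<'E'
from h import *
st(); x,y,a=T["L2"]; go(x,y,.074,a)
f=grab_frame("top"); print("C1 well",onz(f,350.8,226.4,.013))
E
```

```text
time: 18.1
tool_pos: [0.451, 0.0194, 0.2038]
tool_rot: [0.035, -0.037, -0.706, 0.706]
contact_force: [-0.6, 0.5, 0.1]
gripper_width: 1.001
t 18.1 p [451.   19.4 203.8] y [ 0.002 -0.001 -1.   ] z [-0.102 -0.995  0.   ] F [-0.6  0.5  0.1] w 1.001 j [-0.12 -0.37  2.03 -0.    1.48  1.55]
shift cm (now axes) [-0.23 12.98 -0.04] twist -0.34 shift after twist [-0.23 12.98 -0.04]
C1 well [0.46381465 0.20533251 0.013     ]
```

```bash
python3 -m crank '[[[1,-0.2,3,0,0],[1,0,4,0,0],[1,0,3.5,0,0],[1,0,2,0,0],[1,0,0.5,0,0],[1,0,0,0,0]]]'; python3 -m crank '[[[-1,0,0,0,0],[-1,0,0,0,0],[-1,0,0,0,0],[-1,0,0,0,0],[-1,0,0,0,0],[-1,0,0,0,0]]]'; python3 -c "
from h import *
st()"
```

```text
time: 18.9
tool_pos: [0.4532, 0.0225, 0.0734]
tool_rot: [-0.033, 0.034, 0.706, -0.706]
contact_force: [0.0, 0.1, 0.0]
gripper_width: 1.0
time: 19.65
tool_pos: [0.4536, 0.0214, 0.0741]
tool_rot: [0.034, -0.035, -0.706, 0.707]
contact_force: [-1.0, -2.8, 7.0]
gripper_width: 0.535
t 19.65 p [453.6  21.4  74.1] y [ 0.002 -0.001 -1.   ] z [-0.096 -0.995  0.001] F [-1.  -2.8  7. ] w 0.535 j [-0.12 -0.22  2.14 -0.    1.22  1.55]
```

```bash
python3 -m crank '[[[-1,0,-1,0,0],[-1,0,-2,0,0],[-1,0,-2.5,0,0],[-1,0,-3,0,0],[-1,0,-3,0,0],[-1,0,-2,0,0],[-1,0,0,0,0]]]'
python3 - <<'E'
from h import *
st(); go(.4635,.2068,.205,-1.7)
f=grab_frame("top"); cv2.imwrite("pics/t5.png",f["frame"][:,:,::-1])
E
```

```text
time: 20.52
tool_pos: [0.4535, 0.0217, 0.2093]
tool_rot: [0.033, -0.035, -0.706, 0.706]
contact_force: [-0.0, -0.3, -3.3]
gripper_width: 0.53
t 20.52 p [453.5  21.7 209.3] y [ 0.003 -0.    -1.   ] z [-0.096 -0.995 -0.   ] F [-0.  -0.3 -3.3] w 0.53 j [-0.12 -0.37  2.02  0.    1.48  1.55]
shift cm (now axes) [  0.79   0.43 -18.52] twist -3.83 shift after twist [ -0.44   0.43 -18.53]
```

View pics/t5.png

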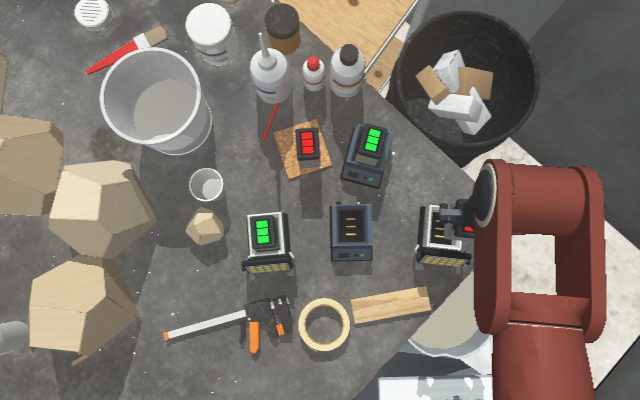

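Everything is as intended: green in lamp 1 at (262,232), red upright on the pad at (307,145), charger 1 empty.

```bash
python3 - <<'E'
from h import *
f=grab_frame("top")
for nm,rc,c in blobs(f):
    q=np.array([onz(f,*p[0],.106)[:2] for p in c],np.float32); R=cv2.minAreaRect(q*1000); print(nm,np.round(rc[0],1),np.round(R[0],1),np.round(R[1],1),round(R[2],1))
cv2.imwrite("pics/L2c.png",cv2.resize(f["frame"][195:275,410:490,::-1],None,fx=7,fy=7,interpolation=cv2.INTER_CUBIC))
E
python3 -m crank '[[[-1,0,0,-2,-3.8],[-1,-0.4,0,-4,0],[-1,0,0,-4,0],[-1,0,0,-4,0],[-1,0,0,-3,0],[-1,0,0,-1.5,0],[-1,0,0,0,0],[-1,0,0,0,0]]]'
python3 - <<'E'
from h import *
st(); go(.4635,.2068,.0741,-1.7)
E
```

```text
red [307. 142.] [625.6 290.7] [19.7 40.5] 88.7
red [111.2  58.8] [811.1 684. ] [ 20.6 111.4] 32.3
green [262.  231.2] [452.4 381.2] [42.  21.4] 4.3
green [372.4 139.5] [626.8 161.8] [21.4 41.8] 72.9
time: 21.62
tool_pos: [0.4635, 0.2056, 0.2072]
tool_rot: [0.011, -0.011, -0.707, 0.707]
contact_force: [-0.0, -0.5, -3.1]
gripper_width: 0.53
t 21.62 p [463.5 205.6 207.2] y [-0.001 -0.001 -1.   ] z [-0.031 -1.     0.001] F [-0.  -0.5 -3.1] w 0.53 j [ 0.27 -0.22  1.91 -0.    1.45  1.87]
shift cm (now axes) [-0.   13.31 -0.14] twist -0.07 shift after twist [-0.   13.31 -0.14]
```

View pics/L2c.png

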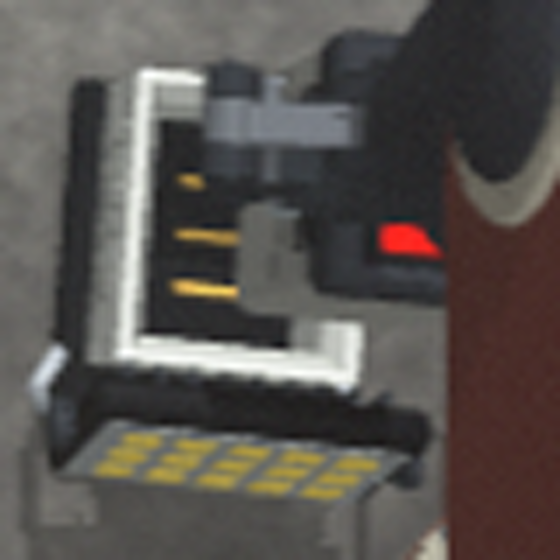

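```bash
python3 -m crank '[[[-1,0,2.5,-0.1,0],[-1,0,3,0,0],[-1,0,2.5,0,0],[-1,0,1.0,0,0],[-1,0,0.5,0,0],[-1,0,0,0,0]]]'; python3 -m crank '[[[-1,0,0.7,0,0],[-1,0,0.7,0,0],[-1,0,0.7,0,0],[-1,0,0.7,0,0],[-1,0,0,0,0]]]'; python3 -m crank '[[[-1,0,0.5,0,0],[-1,0,0,0,0]]]'
python3 - <<'E'
from h import *
st()
f=grab_frame("top")
cv2.imwrite("pics/L2d.png",cv2.resize(f["frame"][195:275,410:490,::-1],None,fx=7,fy=7,interpolation=cv2.INTER_CUBIC))
E
```

```text
time: 22.38
tool_pos: [0.4642, 0.2073, 0.1135]
tool_rot: [-0.01, 0.011, 0.707, -0.707]
contact_force: [-0.2, 0.8, -2.3]
gripper_width: 0.533
time: 23.0
tool_pos: [0.463, 0.2073, 0.0838]
tool_rot: [0.011, -0.01, -0.707, 0.707]
contact_force: [-0.1, 0.0, -2.6]
gripper_width: 0.532
time: 23.25
tool_pos: [0.4635, 0.2074, 0.0794]
tool_rot: [0.011, -0.01, -0.707, 0.707]
contact_force: [-0.1, 0.4, -3.9]
gripper_width: 0.536
t 23.25 p [463.5 207.4  79.4] y [-0.001 -0.    -1.   ] z [-0.03 -1.    0.  ] F [-0.1  0.4 -3.9] w 0.536 j [ 0.27 -0.08  2.01  0.    1.21  1.88]
```

View pics/L2d.png

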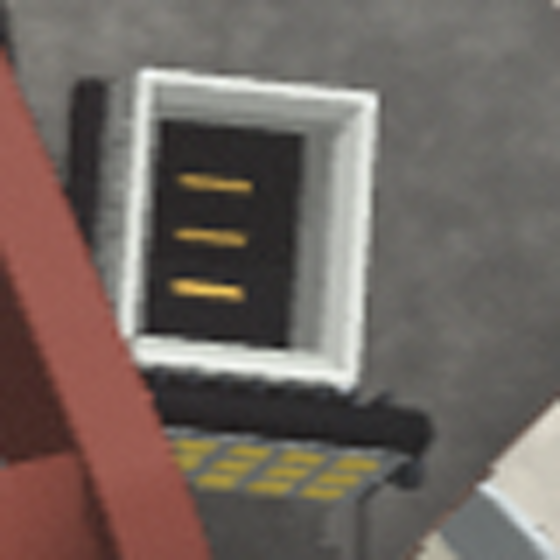

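```bash
python3 -m crank '[[[-1,0,0.3,0,0],[-1,0,0,0,0]]]'; python3 -m crank '[[[-1,0,0.2,0,0],[-1,0,0,0,0]]]'; python3 -m crank '[[[-1,0,0.1,0,0],[-1,0,0,0,0]]]';  python3 - <<'E'
from h import *
f=grab_frame("top"); print(onz(f,440,228.9,.013))
c=np.array([onz(f,410+a/7,195+b/7,.057)[:2] for a,b in ((137,72),(377,93),(355,388),(115,360))]); print(cv2.minAreaRect((c*1000).astype(np.float32)),c.mean(0))
E
```

```text
time: 23.55
tool_pos: [0.4635, 0.2074, 0.0766]
tool_rot: [0.011, -0.01, -0.707, 0.707]
contact_force: [-0.9, -0.1, -3.3]
gripper_width: 0.537
time: 23.8
tool_pos: [0.4636, 0.2074, 0.0746]
tool_rot: [0.011, -0.011, -0.707, 0.707]
contact_force: [0.4, -0.4, -3.6]
gripper_width: 0.531
time: 24.05
tool_pos: [0.4639, 0.2075, 0.0742]
tool_rot: [-0.011, 0.011, 0.707, -0.707]
contact_force: [-0.7, -0.7, -0.3]
gripper_width: 0.531
[0.45322714 0.01817848 0.013     ]
((453.44097900390625, 18.193904876708984), (69.3455810546875, 85.32060241699219), 81.73707580566406) [0.45295653 0.01812845]
```

```bash
python3 -m crank '[[[-1,0,0.1,0,0],[-1,0,0,0,0]]]'; python3 -m crank '[[[1,0,0,0,0],[1,0,0,0,0],[1,0,0,0,0],[1,0,0,0,0],[1,0,-2,0,0],[1,0,-4,0,0],[1,0,-4,0,0],[1,0,-3,0,0]]]'
python3 - <<'E'
from h import *
st(); x,y,a=T["C2"]; go(x,y,.2,a)
E
```

```text
time: 24.35
tool_pos: [0.4641, 0.2075, 0.0741]
tool_rot: [0.01, -0.011, -0.707, 0.707]
contact_force: [-3.8, -1.2, 5.6]
gripper_width: 0.533
time: 25.35
tool_pos: [0.4642, 0.2076, 0.2048]
tool_rot: [-0.01, 0.011, 0.707, -0.707]
contact_force: [-0.4, -0.5, -0.0]
gripper_width: 1.002
t 25.35 p [464.2 207.6 204.8] y [ 0.002  0.001 -1.   ] z [-0.03  -1.    -0.001] F [-0.4 -0.5 -0. ] w 1.002 j [ 0.27 -0.21  1.91  0.    1.45  1.88]
shift cm (now axes) [-16.11   0.51   3.98] twist 15.28 shift after twist [-16.59   0.51  -0.41]
```

```bash
python3 -m crank '[[[1,0,0,0,7.6],[1,0,0,0,7.7],[1,-4,0,-0.2,0],[1,-5,0,-0.2,0],[1,-5,0,0,0],[1,-2.6,0,0,0],[1,0,0,0,0]]]'
python3 - <<'E'
from h import *
st(); x,y,a=T["C2"]; go(x,y,.074,a)
f=grab_frame("side"); cv2.imwrite("pics/s6.png",cv2.resize(f["frame"][100:320,160:430,::-1],None,fx=2.7,fy=2.7))
E
```

```text
time: 26.22
tool_pos: [0.6246, 0.1619, 0.2022]
tool_rot: [0.105, -0.105, -0.699, 0.699]
contact_force: [-1.2, 0.0, -0.4]
gripper_width: 0.999
t 26.23 p [624.6 161.9 202.2] y [-0.001 -0.    -1.   ] z [-0.294 -0.956  0.   ] F [-1.2  0.  -0.4] w 0.999 j [ 0.14  0.12  1.59 -0.    1.43  2.01]
shift cm (now axes) [ 0.08 12.82 -0.09] twist -0.11 shift after twist [ 0.08 12.82 -0.09]
```

View pics/s6.png

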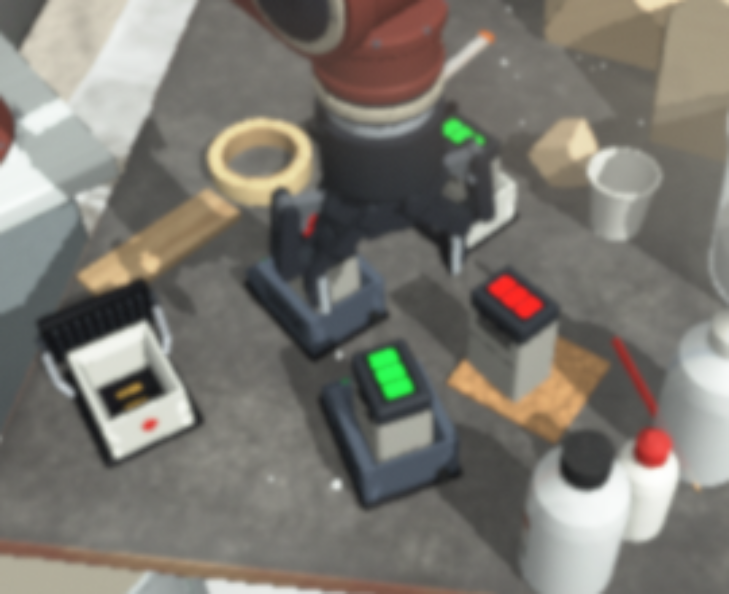

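Green pack 2 is below the fingers at crop (390,380), lamp 2's well is empty, and the pad pack is well clear.

```bash
python3 -m crank '[[[1,0,3,-0.1,0],[1,0,4,0,0],[1,0,3.5,0,0],[1,0,1.8,0,0],[1,0,0.5,0,0],[1,0,0,0,0]]]'; python3 -m crank '[[[-1,0,0,0,0],[-1,0,0,0,0],[-1,0,0,0,0],[-1,0,0,0,0],[-1,0,0,0,0],[-1,0,0,0,0]]]'; python3 -c "
from h import *
st()"; python3 -m crank '[[[-1,0,-1,0,0],[-1,0,-2,0,0],[-1,0,-2.5,0,0],[-1,0,-3,0,0],[-1,0,-3,0,0],[-1,0,-2,0,0],[-1,0,0,0,0]]]'
python3 - <<'E'
from h import *
st(); go(.453,.0195,.205,-6)
E
```

```text
time: 27.02
tool_pos: [0.6244, 0.164, 0.076]
tool_rot: [-0.104, 0.105, 0.7, -0.699]
contact_force: [-0.3, 0.2, 0.4]
gripper_width: 0.999
time: 27.78
tool_pos: [0.6248, 0.1634, 0.0762]
tool_rot: [-0.104, 0.105, 0.699, -0.699]
contact_force: [-0.6, -2.8, 6.3]
gripper_width: 0.532
t 27.77 p [624.8 163.4  76.2] y [ 0.002 -0.    -1.   ] z [-0.293 -0.956 -0.   ] F [-0.6 -2.8  6.3] w 0.532 j [ 0.14  0.24  1.68 -0.    1.22  2.01]
time: 28.65
tool_pos: [0.625, 0.1639, 0.2125]
tool_rot: [-0.103, 0.106, 0.7, -0.699]
contact_force: [0.2, 0.1, -4.2]
gripper_width: 0.535
t 28.65 p [625.  163.9 212.5] y [ 0.004  0.001 -1.   ] z [-0.293 -0.956 -0.002] F [ 0.2  0.1 -4.2] w 0.535 j [0.14 0.11 1.58 0.   1.44 2.01]
shift cm (now axes) [12.22  0.66 18.84] twist -11.02 shift after twist [15.6   0.66 16.16]
```

```bash
python3 -m crank '[[[-1,0,0,0,-5.5],[-1,0,0,0,-5.5],[-1,2.5,0,2.6,0],[-1,4,0,4.1,0],[-1,4,0,4.2,0],[-1,3.3,0,3.5,0],[-1,1.7,0,1.7,0],[-1,0,0,0,0]]]'; python3 -m crank '[[[-1,0,0,0,0]]]'
python3 - <<'E'
from h import *
st(); go(.4535,.0195,.0762,-6)
f=grab_frame("top")
cv2.imwrite("pics/t7.png",cv2.resize(f["frame"][110:280,230:490,::-1],None,fx=3,fy=3,interpolation=cv2.INTER_CUBIC))
hs=cv2.cvtColor(f["frame"],cv2.COLOR_RGB2HSV)
E
```

```text
time: 29.65
tool_pos: [0.4512, 0.0192, 0.2081]
tool_rot: [-0.039, 0.037, 0.706, -0.706]
contact_force: [0.5, 0.2, -4.2]
gripper_width: 0.529
time: 29.78
tool_pos: [0.4527, 0.0201, 0.209]
tool_rot: [-0.038, 0.037, 0.706, -0.706]
contact_force: [0.1, 0.6, -4.3]
gripper_width: 0.532
t 29.77 p [452.7  20.1 209. ] y [-0.001  0.    -1.   ] z [-0.105 -0.994 -0.   ] F [ 0.1  0.6 -4.3] w 0.532 j [-0.12 -0.36  2.02  0.    1.49  1.56]
shift cm (now axes) [-0.1  13.28  0.05] twist -0.02 shift after twist [-0.1  13.28  0.05]
```

View pics/t7.png

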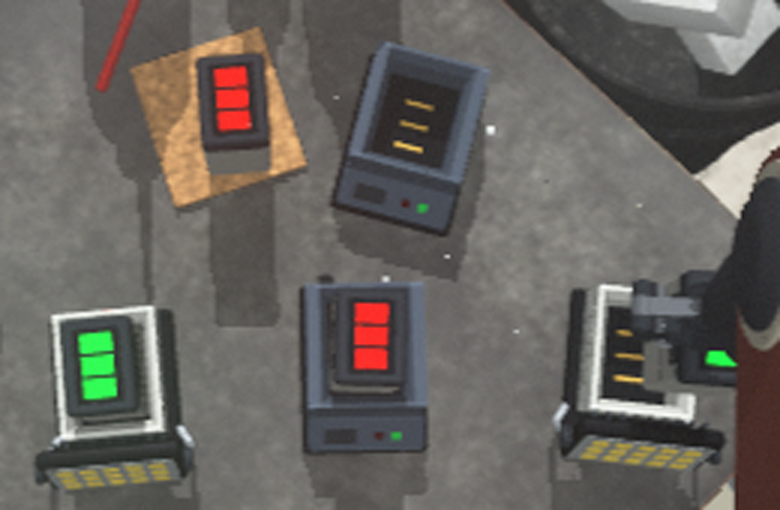

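Lamp 1 is green, charger 1 red, charger 2 empty (contacts at crop (414,125)), and pack 1 stands straight on the pad. Lowering into lamp 2.

```bash
python3 -m crank '[[[-1,0,2.5,0,0],[-1,0,3,0,0],[-1,0,2.5,0,0],[-1,0,1.0,0,0],[-1,0,0.5,0,0],[-1,0,0,0,0]]]'; python3 -m crank '[[[-1,0,0.7,0,0],[-1,0,0.7,0,0],[-1,0,0.7,0,0],[-1,0,0.7,0,0],[-1,0,0,0,0]]]'; python3 -m crank '[[[-1,0,0.5,0,0],[-1,0,0,0,0]]]'; python3 -m crank '[[[-1,0,0.2,0,0],[-1,0,0,0,0]]]';python3 - <<'E'
from h import *
f=grab_frame("top"); print("C2",onz(f,368,151.7,.013))
E
```

```text
time: 30.58
tool_pos: [0.4534, 0.0199, 0.1154]
tool_rot: [0.037, -0.037, -0.706, 0.706]
contact_force: [0.3, -0.2, -4.4]
gripper_width: 0.528
time: 31.2
tool_pos: [0.4522, 0.0199, 0.0858]
tool_rot: [-0.038, 0.037, 0.706, -0.706]
contact_force: [-0.6, -0.5, -4.5]
gripper_width: 0.532
time: 31.45
tool_pos: [0.4526, 0.0198, 0.0815]
tool_rot: [-0.037, 0.037, 0.706, -0.706]
contact_force: [-0.6, 0.4, -3.4]
gripper_width: 0.526
time: 31.7
tool_pos: [0.4528, 0.0198, 0.0798]
tool_rot: [-0.037, 0.037, 0.706, -0.706]
contact_force: [0.0, -1.0, -3.4]
gripper_width: 0.528
C2 [0.62369689 0.16225981 0.013     ]
```

```bash
python3 -m crank '[[[-1,0,0.3,0,0],[-1,0,0,0,0]]]'; python3 -m crank '[[[-1,0,0.1,0,0],[-1,0,0,0,0]]]'; python3 -m crank '[[[-1,0,0.1,0,0],[-1,0,0,0,0]]]'
```

```text
time: 32.0
tool_pos: [0.4526, 0.0198, 0.0765]
tool_rot: [-0.037, 0.037, 0.706, -0.706]
contact_force: [-0.8, -0.2, -3.8]
gripper_width: 0.529
time: 32.25
tool_pos: [0.4529, 0.0198, 0.0762]
tool_rot: [0.037, -0.037, -0.706, 0.706]
contact_force: [-1.9, 0.9, 0.1]
gripper_width: 0.527
time: 32.5
tool_pos: [0.4531, 0.0198, 0.0762]
tool_rot: [0.037, -0.037, -0.706, 0.706]
contact_force: [-5.9, -0.4, 6.9]
gripper_width: 0.532
```

```bash
python3 -m crank '[[[1,0,0,0,0],[1,0,0,0,0],[1,0,0,0,0],[1,0,0,0,0],[1,0,-2,0,0],[1,0,-4,0,0],[1,0,-4,0,0],[1,0,-3,0,0]]]'
python3 - <<'E'
from h import *
st(); go(.624,.2925,.205,1)
f=grab_frame("side")
for nm,rc,c in blobs(f):
    q=np.array([onz(f,*p[0],.106)[:2] for p in c],np.float32); R=cv2.minAreaRect(q*1000); print(nm,np.round(rc[0],1),np.round(R[0],1),np.round(R[1],1),round(R[2],1))
E
```

```text
time: 33.5
tool_pos: [0.4533, 0.0198, 0.2068]
tool_rot: [0.036, -0.038, -0.706, 0.706]
contact_force: [0.9, 0.6, -0.9]
gripper_width: 0.996
t 33.5 p [453.3  19.8 206.8] y [ 0.002 -0.    -1.   ] z [-0.105 -0.994  0.   ] F [ 0.9  0.6 -0.9] w 0.996 j [-0.12 -0.36  2.02 -0.    1.48  1.56]
shift cm (now axes) [-14.11   0.2  -28.91] twist -7.02 shift after twist [-17.54   0.2  -26.97]
red [636.  380.8] [1181.1  403.3] [18.9 48.8] 50.1
red [402.1 265.2] [791.1 273.6] [17.  29.1] 34.7
red [350.4 209.5] [622.4 292. ] [43.9 22.3] 3.3
red [276.2 184.3] [457.9 210.2] [21.8 43.6] 87.6
green [200.4 221.8] [446.9  21. ] [22.2 45.3] 84.0
green [330.4 149.6] [443.9 386.3] [45.9 23. ] 1.4
```

```bash
python3 -m crank '[[[1,0,0,0,-7],[1,-2.5,0,-4,0],[1,-3.5,0,-5,0],[1,-3.5,0,-5,0],[1,-3.5,0,-5,0],[1,-3,0,-5,0],[1,-1.5,0,-2.9,0],[1,0,0,0,0]]]'
python3 - <<'E'
from h import *
st(); go(.624,.292,.071,1)
E
```

```text
time: 34.55
tool_pos: [0.6234, 0.2935, 0.2033]
tool_rot: [-0.006, 0.007, -0.707, 0.707]
contact_force: [0.1, -1.2, -0.3]
gripper_width: 0.994
t 34.55 p [623.4 293.5 203.3] y [-0.001 -0.    -1.   ] z [ 0.02 -1.    0.  ] F [ 0.1 -1.2 -0.3] w 0.994 j [0.33 0.22 1.48 0.   1.45 1.88]
shift cm (now axes) [-0.08 13.23  0.15] twist 0.12 shift after twist [-0.08 13.23  0.15]
```

```bash
python3 -m crank '[[[1,0,3,0.1,0],[1,0,4,0,0],[1,0,3.5,0,0],[1,0,2,0,0],[1,0,0.6,0,0],[1,0,0,0,0]]]'; python3 -m crank '[[[-1,0,0,0,0],[-1,0,0,0,0],[-1,0,0,0,0],[-1,0,0,0,0],[-1,0,0,0,0],[-1,0,0,0,0]]]'; python3 -c "
from h import *
st()"; python3 -m crank '[[[-1,0,-1,0,0],[-1,0,-2,0,0],[-1,0,-2.5,0,0],[-1,0,-3,0,0],[-1,0,-3,0,0],[-1,0,-2,0,0],[-1,0,0,0,0]]]'
python3 - <<'E'
from h import *
st(); go(.6235,.163,.205,-17)
E
```

```text
time: 35.3
tool_pos: [0.6238, 0.2907, 0.0747]
tool_rot: [0.006, -0.006, 0.707, -0.707]
contact_force: [-0.2, 0.3, 0.2]
gripper_width: 1.001
time: 36.05
tool_pos: [0.6243, 0.291, 0.0755]
tool_rot: [0.007, -0.005, 0.707, -0.707]
contact_force: [-0.6, -1.3, 6.5]
gripper_width: 0.531
t 36.05 p [624.3 291.   75.5] y [ 0.003  0.001 -1.   ] z [ 0.017 -1.    -0.001] F [-0.6 -1.3  6.5] w 0.531 j [ 0.33  0.33  1.57 -0.    1.24  1.88]
time: 36.92
tool_pos: [0.6243, 0.2912, 0.2115]
tool_rot: [0.007, -0.005, 0.708, -0.707]
contact_force: [0.3, 0.9, -4.5]
gripper_width: 0.534
t 36.92 p [624.3 291.2 211.5] y [ 0.004  0.001 -1.   ] z [ 0.017 -1.    -0.001] F [ 0.3  0.9 -4.5] w 0.534 j [0.33 0.21 1.48 0.   1.45 1.88]
shift cm (now axes) [ 0.3   0.64 12.81] twist 17.98 shift after twist [-3.67  0.64 12.28]
```

```bash
python3 -m crank '[[[-1,0,0,0,9],[-1,0,0,0,9],[-1,-1,0,3,0],[-1,-1.3,0,4,0],[-1,-1,0,3.5,0],[-1,-0.4,0,1.7,0],[-1,0,0,0,0],[-1,0,0,0,0]]]'
python3 - <<'E'
from h import *
st(); go(.6235,.163,.0815,-17)
f=grab_frame("side"); cv2.imwrite("pics/s8.png",cv2.resize(f["frame"][100:320,160:430,::-1],None,fx=2.7,fy=2.7))
E
```

```text
time: 37.92
tool_pos: [0.6227, 0.1643, 0.2083]
tool_rot: [-0.105, 0.104, 0.7, -0.699]
contact_force: [1.3, 0.7, -3.7]
gripper_width: 0.53
t 37.92 p [622.7 164.3 208.3] y [-0.001  0.001 -1.   ] z [-0.292 -0.956 -0.   ] F [ 1.3  0.7 -3.7] w 0.53 j [0.14 0.11 1.59 0.   1.44 2.01]
shift cm (now axes) [-0.12 12.68  0.1 ] twist 0.02 shift after twist [-0.12 12.68  0.1 ]
```

View pics/s8.png

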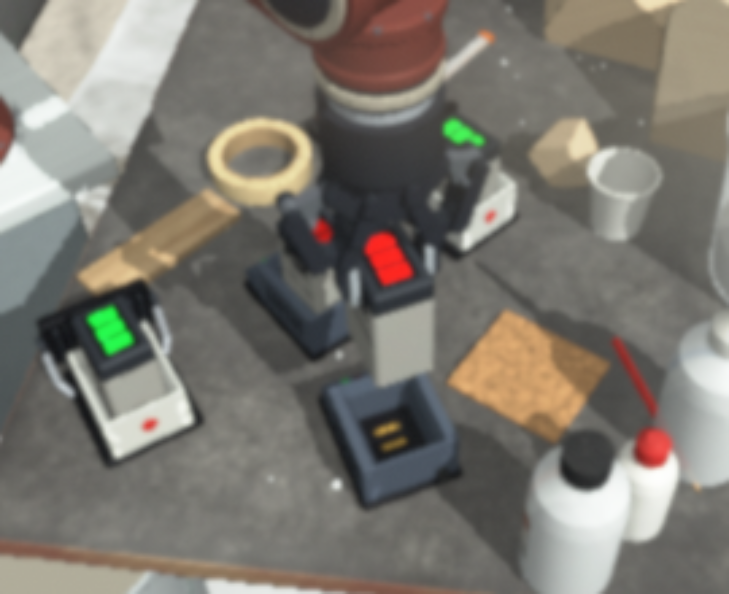

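The red pack hangs straight above charger 2's empty well (crop (390,430)), and lamp 2 is green. Lowering.

```bash
python3 -m crank '[[[-1,0,2.5,0.1,0],[-1,0,3,0,0],[-1,0,2,0,0],[-1,0,1.0,0,0],[-1,0,0.5,0,0],[-1,0,0,0,0]]]'; python3 -m crank '[[[-1,0,0.6,0,0],[-1,0,0.6,0,0],[-1,0,0.6,0,0],[-1,0,0.6,0,0],[-1,0,0,0,0]]]'; python3 -m crank '[[[-1,0,0.5,0,0],[-1,0,0,0,0]]]'; python3 -m crank '[[[-1,0,0.2,0,0],[-1,0,0,0,0]]]'
```

```text
time: 38.72
tool_pos: [0.6231, 0.1625, 0.1194]
tool_rot: [-0.104, 0.105, 0.699, -0.699]
contact_force: [0.0, 0.3, -3.9]
gripper_width: 0.528
time: 39.35
tool_pos: [0.622, 0.1622, 0.0937]
tool_rot: [0.105, -0.104, -0.699, 0.699]
contact_force: [0.4, -0.3, -3.6]
gripper_width: 0.524
time: 39.6
tool_pos: [0.6223, 0.1622, 0.0893]
tool_rot: [0.105, -0.104, -0.699, 0.699]
contact_force: [0.1, 0.1, -3.7]
gripper_width: 0.527
time: 39.85
tool_pos: [0.6226, 0.1623, 0.0877]
tool_rot: [0.105, -0.105, -0.699, 0.699]
contact_force: [-0.1, -0.5, -4.6]
gripper_width: 0.531
```

```bash
python3 -m crank '[[[-1,0,0.4,0,0],[-1,0,0,0,0]]]'; python3 -m crank '[[[-1,0,0.2,0,0],[-1,0,0,0,0]]]'; python3 -m crank '[[[-1,0,0.1,0,0],[-1,0,0,0,0]]]'; python3 -m crank '[[[-1,0,0.1,0,0],[-1,0,0,0,0]]]'
```

```text
time: 40.1
tool_pos: [0.6222, 0.1623, 0.0832]
tool_rot: [0.105, -0.104, -0.699, 0.699]
contact_force: [-0.2, 0.2, -4.3]
gripper_width: 0.53
time: 40.35
tool_pos: [0.6226, 0.1623, 0.0818]
tool_rot: [-0.105, 0.105, 0.699, -0.699]
contact_force: [-0.3, -0.2, -2.6]
gripper_width: 0.529
time: 40.6
tool_pos: [0.6228, 0.1623, 0.0816]
tool_rot: [0.105, -0.105, -0.699, 0.699]
contact_force: [-2.0, 0.1, 1.7]
gripper_width: 0.533
time: 40.85
tool_pos: [0.6229, 0.1623, 0.0816]
tool_rot: [0.105, -0.105, -0.699, 0.699]
contact_force: [-4.4, -0.9, 5.8]
gripper_width: 0.526
```

Seated at the predicted 0.0815. Release, rise, and back off to see everything.

```bash
python3 -m crank '[[[1,0,0,0,0],[1,0,0,0,0],[1,0,0,0,0],[1,0,0,0,0],[1,0,-2,0,0],[1,0,-4,0,0],[1,0,-4,0,0],[1,0,-4,0,0]]]'; python3 -m crank '[[[1,0,0,4,0],[1,0,0,6,0],[1,1,0,6,0],[1,1,0,6,0],[1,1,0,6,0],[1,0,0,4,0],[1,0,0,0,0]]]'
python3 - <<'E'
from h import *
st()
f=grab_frame("top"); cv2.imwrite("pics/t9.png",cv2.resize(f["frame"][110:280,180:490,::-1],None,fx=2.5,fy=2.5,interpolation=cv2.INTER_CUBIC))
g=grab_frame("side"); cv2.imwrite("pics/s9.png",cv2.resize(g["frame"][100:320,160:430,::-1],None,fx=2.7,fy=2.7))
B={n:[(nm,rc[0]) for nm,rc,c in blobs(q)] for n,q in (("top",f),("side",g))}
for nm,(u,v) in B["top"]:
    for n2,(a,b) in B["side"]:
        if nm!=n2: continue
        o,d=ray(f,u,v); p,e=ray(g,a,b)
        A=np.stack([d,-e],1); t=np.linalg.lstsq(A,p-o,rcond=None)[0]
        x=o+t[0]*d; y=p+t[1]*e
        if np.linalg.norm(x-y)<.012: print(nm,np.round((x+y)/2*1000,1),"gap mm",round(np.linalg.norm(x-y)*1000,1))
print("cup",onz(f,206,184,.07))
E
```

```text
time: 41.85
tool_pos: [0.6229, 0.1624, 0.223]
tool_rot: [-0.104, 0.105, 0.7, -0.699]
contact_force: [1.0, 0.2, 0.7]
gripper_width: 0.997
time: 42.72
tool_pos: [0.4999, -0.1371, 0.2217]
tool_rot: [0.105, -0.107, -0.699, 0.699]
contact_force: [-0.1, 0.1, 0.1]
gripper_width: 1.001
t 42.73 p [ 499.9 -137.1  221.7] y [ 0.002 -0.001 -1.   ] z [-0.297 -0.955  0.   ] F [-0.1  0.1  0.1] w 1.001 j [-0.41 -0.2   1.87 -0.    1.47  1.46]
red [465.3 205.6 114.7] gap mm 0.3
red [623.4 162.3 114.2] gap mm 0.3
green [451.5 380.  114.6] gap mm 0.1
green [454.2  19.5 114.1] gap mm 0.9
cup [0.55361245 0.49805898 0.07      ]
```

View pics/t9.png

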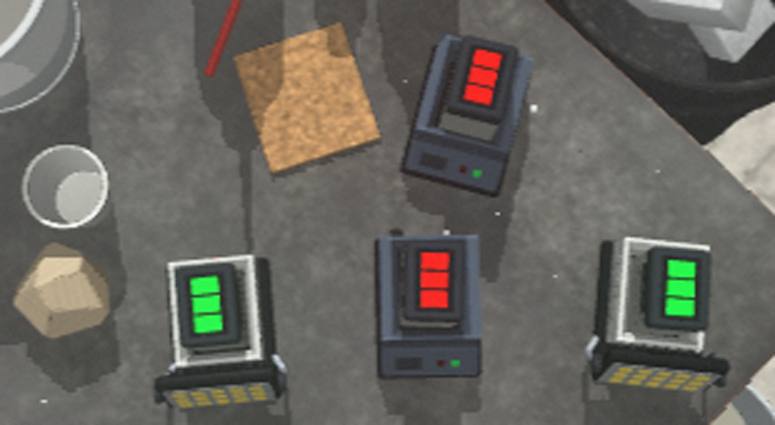

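View pics/s9.png

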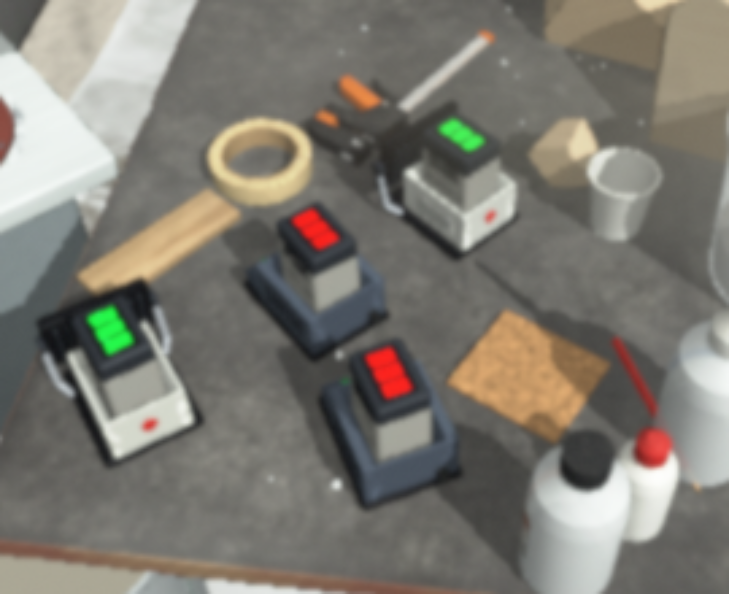

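Both views show a green pack in each lamp and a red one in each charger, all upright with tops level at 114–115 mm. The cup is still centred at top-view pixel (206,185), as at the start. Handing in.

```bash
python3 -c "
from plant import *
print(job_done(), state()['time'])"
```

```text
the job is handed in; nothing more can be done
the job is handed in; nothing more can be done
```

The packs are changed over: each lamp now holds a green pack and each charger a red one. I handed the job in at about 43 s of the 99 s allowed; it reports no verdict. One red pack waited on the cork pad while the other three were moved. I lowered each pack until the force showed it was on the bottom before letting go.

**Position and height:** Measured across both cameras, the four gauges are within about 2 mm of where I measured each well's axis. Their heights are 114–115 mm, against the nominal 112 mm. All four agree to within 0.6 mm, so I put this down to calibration or the raised gauge. Each pack also touched bottom at the TCP height expected for full seating.

**Upright, cup and arm:** In both pictures the packs stand upright and the arm is clear of everything. The cup is at the same top-view pixel as at the start, judged by eye. The only disagreement was between the two cameras: a few mm in single-view x and y, and a few degrees in yaw. That was well within the play of the wells.

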